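Turn the tea-ball dish towards the bowl

ROBOT

A 6-joint arm with a two-finger parallel gripper is mounted at the origin on a cart in front of the work surface, level with it; the furniture and walls round the work are solid. World frame = base frame: x ahead of the robot, y to its left, z up, the work surface at z = 0. Lengths are in m, angles in rad, forces in N, time in s.
With the tool pointing down it reaches from about 0.375 to 0.9 m from the base axis. Payload 3.1 kg.
Tool frame: the origin (TCP) lies midway between the tips of the shut fingers; the grasp point (between the pads) lies 19 mm behind it (r.grip_point_offset is the distance from the TCP to the grasp point, in m); z points along the fingers, y is the direction in which the jaws open and shut (so a half turn about z gives the same grasp; the last joint's range is limited). The gripper opens to 87 mm and grips with 3 to 60 N. Pads are 19 mm wide; open, the fingers measure 117 mm over their backs; the gripper's body (75 mm by 190 mm) begins 51 mm behind the grasp point.
Start: joints at [-1.417, 0.527, 1.433, -0, 1.181, -0.178], TCP at [0.204, -0.591, 0.223] pointing down, gripper open.
Joint ranges: [-3.08, 3.08], [-0.75, 2.2], [0.22, 2.44], [-1.43, 4.57], [0, 2.65], [-2.85, 2.85]. Speed limits (rad/s): [2.79, 2.79, 3.14, 3.14, 3.14, 3.14].

INTERFACE

Orientations are given as a unit quaternion [x, y, z, w].
In Python, from plant import telemetry, vision, r gives the robot as it stands.
- The arm moves only by the tool arm_command, never from a script. Its argument "rows" is a list of rows, each an object of numbers: "dx", "dy", "dz": the shift along the tool's x, y, z in cm; "rx", "ry", "rz": the turn, a rotation vector about the tool's x, y, z in rad; "hand": the opening, from 0 (shut) to 1 (fully open). A call has 1 to 8 rows; each row shifts and turns the pose as measured when the row begins, along the tool's axes as they then stand; what a row does not reach is not made up. A row lasts 1/8 s, in which the tool goes at most 62.5 mm and 10.7 degrees, less where a joint would pass 70% of its speed; a pose out of reach is approached as far as the arm can. A call with a gripper value outside its range is refused whole. The fingers move at their own pace and stop on an object; "newtons" is the grip in N (left out, the last holds). Time passes only in rows, so rows that do not move let the fingers close. It gives the time, the measured TCP pose, the force and the opening at its end, in the units of the state.
- telemetry.get_obs(): the state, without advancing time (a new reading comes with each control period).
- vision.capture(name): name is "scene" or "top" or "wrist"; returns a dict with "img" (480x640x3 uint8, red, green, blue), "K" (3x3 intrinsics, pixels), "rvec" (rotation vector, rad) and "tvec" (3), from world to camera coordinates, as OpenCV has them. Camera axes: x right, y down, z forward; pixel columns grow to the right and rows downward; lengths in m; the calibration is good to about 2 mm. A picture is of the moment at which its call begins. There is no depth.
- r.hand_in(): hands the job in, once; it reports no verdict.
The state is a dict: "time": time; "joint_pos": joint angles; "joint_vel": joint speeds; "tau": joint torques, N m; "tcp_pos": TCP position; "tool_rot": TCP orientation; "contact_force": force on the tool from outside, world axes, zero at the start; "ft_torque": the same for the moment, N m; "finger_gap": opening from 0.0 (shut) to 1.0 (fully open).
Only numpy, scipy, OpenCV 4.12 (cv2) and the standard library are available. Lean on these libraries where they do the work, as an engineer would, in place of code of your own. Each camera call takes 0.05 s, during which the arm holds its last target.

TASK

The salt shaker stands where the pouring lip of the steel dish has to swing: first stand it upright on the worktop out of the way, at least 20 cm from the middle of the dish. Then lift the dish by its arched handle straight up about 4 cm and only then turn it over its own spot, about a quarter turn, until its lip points straight at the middle of the white bowl, keeping it level so that the loose tea ball stays in its middle. Finish while holding the dish still in the air there, touching nothing else, and leave the bowl, steel glass and tomato where they are.

Things in the scene. Friction and masses are not known exactly. Their poses are not given: they have to be found in the camera images.
- dish: Shallow round steel dish, 140 mm across, about 0.32 kg, loose. Origin: centre of its underside; z up. A 56 mm wide pouring lip reaches along +x to 118 mm from the centre, 22 mm high. The inside is a 5 degree cone, its middle 8 mm above the underside; rolled rim 20 mm high, open at the lip. Thin handle legs rise from the rim at +y and -y, 67 mm from the centre.
- dish_grip (a point): Centre of the black grip bar of the dish's arched handle, straight above the dish's centre, 110 mm above its underside. The bar runs 64 mm along the dish's y axis, is 14 mm thick along the dish's x axis and 18 mm high: pinch it across the dish's x axis. Axes as the dish's.
- ball_center (a point): Centre of the loose perforated steel tea ball, 36 mm across, 50 g, which lies in the middle of the dish and rolls freely.
- shaker_center (a point): Salt shaker, upright, clear glass with a grey domed top, round, 90 mm high, 44 mm wide up to 74 mm and 34 mm above that, 0.1 kg. The point is half-way up on its axis, 45 mm above the worktop; z along its axis. It stands beside the dish, between lip and bowl, 110 to 130 mm from the dish's centre.
- bowl: White bowl, mouth up, 150 mm across and 67 mm high, 0.22 to 0.25 m from the dish's centre on the dish's +y side. Origin: centre of its underside. Bystander and the mark at which the lip must point.
- steel_glass: Steel drinking glass, 72 mm across, 95 mm high, standing behind the dish. Origin: centre of its underside. Bystander.
- tomato: Tomato, 69 mm across, 71 mm high, behind the dish. Origin: centre of its underside. Bystander.
Things that resemble listed ones, but are neither listed nor needed, are in the scene too. Of the things that look like the part that bears ball_center, the middle-sized one is meant.

How it is judged:
By the outcome, as a careful person would: the job done as asked, in the order asked, and still so for the second after the job is handed in, while the arm keeps its last pose, push and grip.
It also fails if it takes over 61 s, if anything falls off the work surface, if the arm or the gripper's body presses on something with over 40 N, if the wrist force passes 120 N, or if a joint passes its speed limit or range.

## Working session

There is one attempt and no reset: what is moved stays moved. The work goes in short steps, Python scripts to look and compute and a tool call to move; the robot and the scene stay as the last step left them, time stands still between calls to the robot, and variables do not carry over. Pictures are saved under pics/ and viewed, and the job is handed in when it is done.

Besides the shell and the picture viewer there is one more tool, called as name([rows], argument=value, ...), one row to a line, values as JSON. arm_command: Moves the arm, as the interface text tells. Its arguments: {"type":"object","properties":{"rows":{"type":"array"},"newtons":{"type":"number"}},"required":["rows"]}

```bash
ls; mkdir -p pics; python3 - <<'E'
from plant import telemetry, vision, r
import cv2
print(telemetry.get_obs())
for n in ["scene","top","wrist"]:
    c=vision.capture(n); cv2.imwrite(f"pics/{n}0.png",c["img"][:,:,::-1]); print(n,c["K"],c["rvec"],c["tvec"])
E
```

```text
pics
{'time': 0.0, 'joint_pos': array([-1.41749195e+00,  5.28474880e-01,  1.43391705e+00,  4.62836408e-05,
        1.18139847e+00, -1.78485310e-01]), 'joint_vel': array([ 0.0023538 , -0.00028048,  0.00020786,  0.00106887,  0.00034102,
        0.00174533]), 'tau': array([ 5.95215261e-04, -4.40044749e+01, -1.76589864e+01,  6.34678896e-02,
        5.82149264e-02, -1.42330159e-04]), 'tcp_pos': array([ 0.20351893, -0.59015226,  0.2215616 ]), 'tool_rot': array([ 9.86271839e-01,  1.65126169e-01,  3.52329871e-05, -1.09851810e-03]), 'contact_force': array([-0.4377817 , -0.10346045, -0.12654378]), 'ft_torque': array([-0.02737098, -0.00587428,  0.01434275]), 'finger_gap': 1.002219390871303}
scene [[439.1657126    0.         320.60822887]
 [  0.         439.1657126  249.4159937 ]
 [  0.           0.           1.        ]] [ 2.1370619  -0.54385514  0.30287977] [-0.50870197  0.25243198  0.63016818]
top [[487.6831213    0.         316.96404996]
 [  0.         487.6831213  230.84617517]
 [  0.           0.           1.        ]] [ 2.19472343 -2.13571911  0.12712758] [0.00465031 0.60970587 1.0308869 ]
wrist [[407.7747225    0.         316.89638699]
 [  0.         407.7747225  238.31902908]
 [  0.           0.           1.        ]] [-2.37170583  1.69156204  0.23205425] [-0.62362497 -0.03257297  0.39042814]
```

View pics/scene0.png

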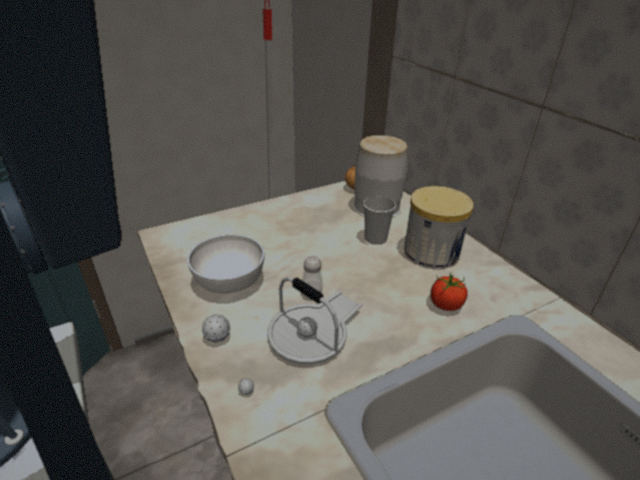

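View pics/top0.png

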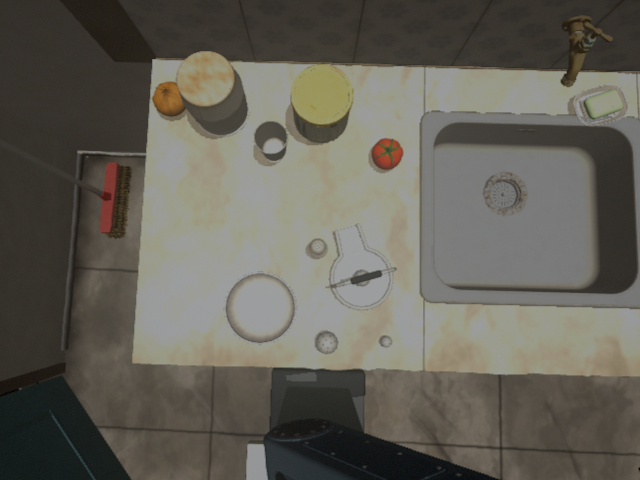

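View pics/wrist0.png

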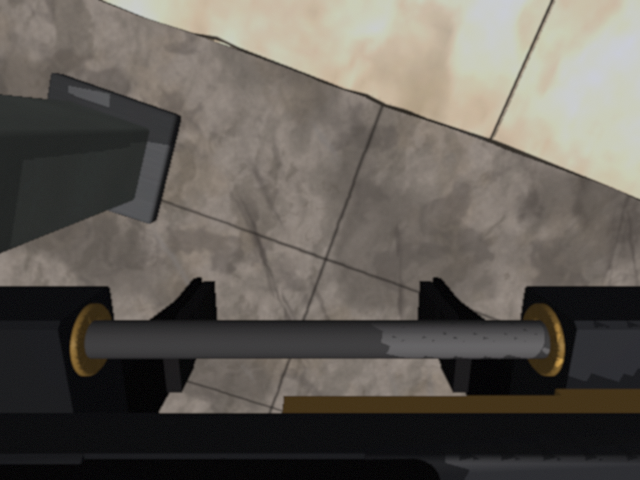

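The top view shows the dish at about (361,280) with its lip pointing up, the shaker at (318,247), the bowl at (261,307), the glass at (271,140) and the tomato at (387,153). I'll enlarge it next.

```bash
cat > h.py <<'E'
import numpy as np, cv2
from plant import telemetry, vision, r
from scipy.spatial.transform import Rotation as R
def ray(c,u,v):
    Rm=cv2.Rodrigues(np.array(c["rvec"]))[0]; t=np.array(c["tvec"]).ravel()
    d=Rm.T@np.linalg.inv(c["K"])@np.array([u,v,1.]); return -Rm.T@t,d
def atz(c,u,v,z):
    o,d=ray(c,u,v); return o+d*(z-o[2])/d[2]
def proj(c,P):
    return cv2.projectPoints(np.array(P,float).reshape(-1,3),np.array(c["rvec"]),np.array(c["tvec"]),np.array(c["K"]),None)[0].reshape(-1,2)
def tri(c1,p1,c2,p2):
    o1,d1=ray(c1,*p1);o2,d2=ray(c2,*p2)
    s=np.linalg.lstsq(np.c_[d1,-d2],o2-o1,rcond=None)[0]
    a=o1+d1*s[0];b=o2+d2*s[1]; return (a+b)/2,np.linalg.norm(a-b)
def crop(img,u0,v0,u1,v1,k,fn):
    cv2.imwrite(fn,cv2.resize(img[v0:v1,u0:u1,::-1],None,fx=k,fy=k,interpolation=cv2.INTER_CUBIC))
def tcp():
    o=telemetry.get_obs(); print(o["time"],o["tcp_pos"].round(4),R.from_quat(o["tool_rot"]).as_matrix().round(3).tolist(),o["joint_pos"].round(3),o["finger_gap"],o["contact_force"].round(2)); return o
E
python3 - <<'E'
from h import *
c=vision.capture("top"); crop(c["img"],290,215,410,305,6,"pics/t1.png")
crop(c["img"],220,210,420,360,4,"pics/t1b.png")
s=vision.capture("scene"); crop(s["img"],180,220,380,370,4,"pics/s1.png")
E
```

```text
(no output)
```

View pics/t1.png

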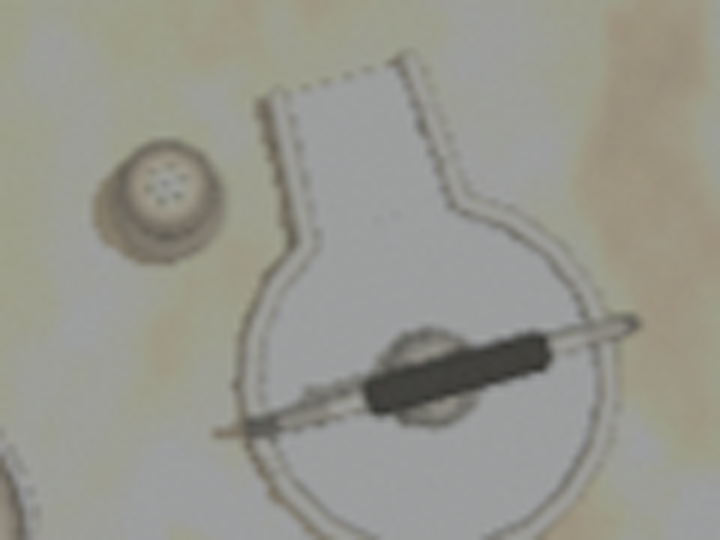

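View pics/t1b.png

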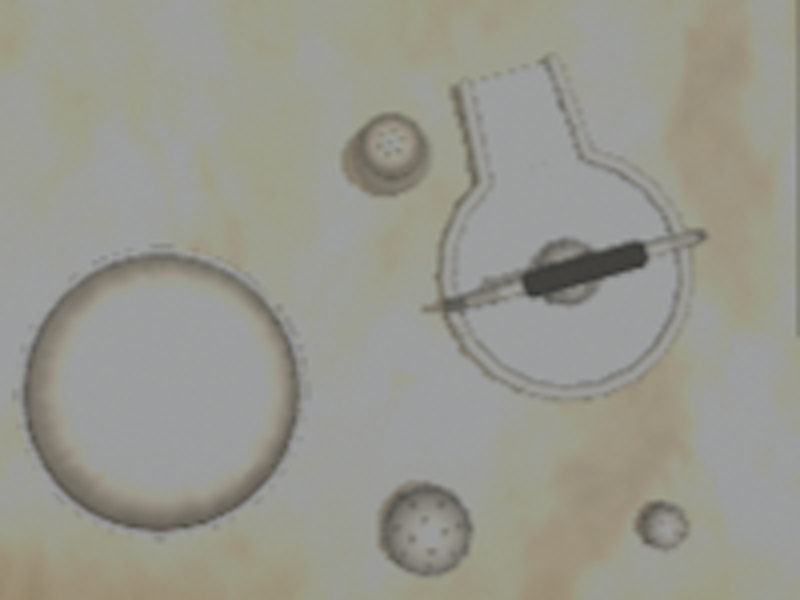

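View pics/s1.png

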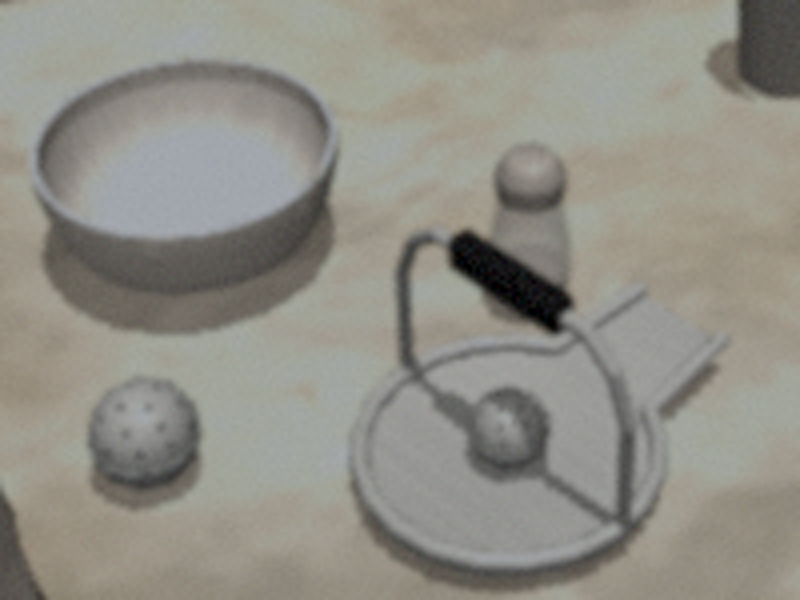

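Dish rim centre in the crop is (565.5,273), the bar runs from (532,285) to (640,256), the bowl rim centre is (162,392) and the shaker top is (391,144).

```bash
python3 - <<'E'
from h import *
c=vision.capture("top"); s=vision.capture("scene")
f=lambda x,y:(220+(x+.5)/4-.5,210+(y+.5)/4-.5)
g=lambda x,y:(180+(x+.5)/4-.5,220+(y+.5)/4-.5)
print("dish rim",atz(c,*f(565.5,273),.020))
print("bar",atz(c,*f(586,270.5),.117), tri(c,f(586,270.5),s,g(511,281)))
a=atz(c,*f(532,285),.115);b=atz(c,*f(640,256),.115);d=a-b;print("bar yaw(y axis)",np.degrees(np.arctan2(d[1],d[0])),np.linalg.norm(d[:2]))
a=atz(c,*f(460,84),.022);b=atz(c,*f(555,57),.022);print("lip mid",(a+b)/2,np.linalg.norm(a-b))
print("bowl",atz(c,*f(162,392),.067))
print("shaker",atz(c,*f(391,144),.09),tri(c,f(391,144),s,g(530,145)))
print("ball",atz(c,*f(567,272),.026),tri(c,f(567,272),s,g(508,432)))
print("glass",atz(c,271,135,.095),"tom",atz(c,387,153,.04),"bigjar",atz(c,322,95,.14))
for n,u,v in [("edgeL",134,365),("edgeTL",152,60),("sinkL",421,200),("edgeB",400,373)]: print(n,atz(c,u,v,0))
for n,u,v in [("bigball",326,342),("small",386,341)]: print(n,atz(c,u,v,.02))
tcp()
E
```

```text
dish rim [ 0.50996928 -0.07803533  0.02      ]
bar [ 0.50962372 -0.07897413  0.117     ] (array([ 0.51023403, -0.07990061,  0.11031016]), np.float64(0.0010368105810074604))
bar yaw(y axis) 106.46370940891339 0.056024807392906724
lip mid [ 0.62057289 -0.04391244  0.022     ] 0.05478853580689279
bowl [0.44184636 0.135136   0.067     ]
shaker [0.57240755 0.01975192 0.09      ] (array([0.57249269, 0.01960461, 0.09316768]), np.float64(0.0007643347545969148))
ball [ 0.5104185  -0.07827084  0.026     ] (array([ 0.51025837, -0.07848938,  0.02266583]), np.float64(0.0004951256718397194))
glass [0.80278    0.12361915 0.095     ] tom [ 0.78644467 -0.12910982  0.04      ] bigjar [0.87517629 0.01881973 0.14      ]
edgeL [0.30769085 0.41239133 0.        ]
edgeTL [1.00537881 0.41845646 0.        ]
sinkL [ 0.69036356 -0.21349157  0.        ]
edgeB [ 0.30571383 -0.16865987  0.        ]
bigball [ 0.37013934 -0.00477725  0.02      ]
small [ 0.37566022 -0.13433609  0.02      ]
0.35 [ 0.2036 -0.5907  0.2223] [[0.945, 0.326, -0.0], [0.326, -0.945, 0.0], [0.0, -0.0, -1.0]] [-1.417  0.528  1.433 -0.     1.181 -0.179] 0.9994778179188787 [-0.22 -0.91 -0.68]
```

```bash
cat >> h.py <<'E'
def to(P,yaw=None):
    "remaining shift in tool axes cm; yaw = tool y axis heading in deg -> rz"
    o=tcp(); M=R.from_quat(o["tool_rot"]).as_matrix()
    print("tool d cm",(M.T@(np.array(P)-o["tcp_pos"])*100).round(2),"tilt",(M.T@np.array([0,0,-1])).round(4))
    y=np.degrees(np.arctan2(M[1,1],M[0,1])); print("yaw",round(y,2), "rz rad",None if yaw is None else -np.radians((yaw-y+180)%360-180).round(4))
E
python3 -c "
from h import *
to([.5725,.0197,.2],-73.5)"
```

```text
0.35 [ 0.2036 -0.5907  0.2223] [[0.945, 0.326, -0.0], [0.326, -0.945, 0.0], [0.0, -0.0, -1.0]] [-1.417  0.528  1.433 -0.     1.181 -0.179] 0.9994778179188787 [-0.22 -0.91 -0.68]
tool d cm [ 54.76 -45.69   2.26] tilt [-1.e-04  5.e-04  1.e+00]
yaw -70.99 rz rad 0.0438
```

arm_command([
  {"dx":4.4,"dy":-3.6,"hand":0.72},
  {"dx":4.4,"dy":-3.6},
  {"dx":4.4,"dy":-3.6},
  {"dx":4.4,"dy":-3.6},
  {"dx":4.4,"dy":-3.6},
  {"dx":4.4,"dy":-3.6},
  {"dx":4.4,"dy":-3.6},
  {"dx":4.4,"dy":-3.6},
])

```text
schema error: expected keys dx, dy, dz, rx, ry, rz, hand
```

```bash
python3 -c "
from h import *
to([.5725,.0197,.2],-73.5)"
```

```text
0.35 [ 0.2036 -0.5907  0.2223] [[0.945, 0.326, -0.0], [0.326, -0.945, 0.0], [0.0, -0.0, -1.0]] [-1.417  0.528  1.433 -0.     1.181 -0.179] 0.9994778179188787 [-0.22 -0.91 -0.68]
tool d cm [ 54.76 -45.69   2.26] tilt [-1.e-04  5.e-04  1.e+00]
yaw -70.99 rz rad 0.0438
```

All keys are needed in each row.

arm_command([
  {"dx":4.4,"dy":-3.6,"dz":0,"rx":0,"ry":0,"rz":0,"hand":0.72},
  {"dx":4.4,"dy":-3.6,"dz":0,"rx":0,"ry":0,"rz":0,"hand":0.72},
  {"dx":4.4,"dy":-3.6,"dz":0,"rx":0,"ry":0,"rz":0,"hand":0.72},
  {"dx":4.4,"dy":-3.6,"dz":0,"rx":0,"ry":0,"rz":0,"hand":0.72},
  {"dx":4.4,"dy":-3.6,"dz":0,"rx":0,"ry":0,"rz":0,"hand":0.72},
  {"dx":4.4,"dy":-3.6,"dz":0,"rx":0,"ry":0,"rz":0,"hand":0.72},
  {"dx":4.4,"dy":-3.6,"dz":0,"rx":0,"ry":0,"rz":0,"hand":0.72},
  {"dx":4.4,"dy":-3.6,"dz":0,"rx":0,"ry":0,"rz":0,"hand":0.72},
])

```text
time: 1.35
tcp_pos: [0.4494, -0.1996, 0.2222]
tool_rot: [0.987, 0.16, 0.002, 0.004]
contact_force: [0.9, -1.2, -0.6]
finger_gap: 0.716
```

```bash
python3 -c "
from h import *
to([.5725,.0197,.2],-73.5)"
```

```text
1.35 [ 0.4494 -0.1996  0.2222] [[0.949, 0.316, 0.005], [0.316, -0.949, -0.007], [0.002, 0.008, -1.0]] [-0.644  0.347  1.765 -0.003  1.022  0.607] 0.7155954797642586 [ 0.92 -1.15 -0.65]
tool d cm [ 18.61 -16.93   2.12] tilt [-0.0022 -0.0081  1.    ]
yaw -71.57 rz rad 0.0337
```

arm_command([
  {"dx":4.2,"dy":-3.8,"dz":0,"rx":0,"ry":0,"rz":0.034,"hand":0.72},
  {"dx":4.2,"dy":-3.8,"dz":0,"rx":0,"ry":0,"rz":0,"hand":0.72},
  {"dx":4.2,"dy":-3.8,"dz":0,"rx":0,"ry":0,"rz":0,"hand":0.72},
  {"dx":4.2,"dy":-3.8,"dz":0,"rx":0,"ry":0,"rz":0,"hand":0.72},
  {"dx":0,"dy":0,"dz":0,"rx":0,"ry":0,"rz":0,"hand":0.72},
])

```text
time: 1.98
tcp_pos: [0.5717, 0.0048, 0.2225]
tool_rot: [0.989, 0.146, 0.004, 0.005]
contact_force: [0.0, 0.2, 0.1]
finger_gap: 0.721
```

```bash
python3 -c "
from h import *
to([.5725,.0197,.2],-73.5)
c=vision.capture('wrist'); cv2.imwrite('pics/w1.png',c['img'][:,:,::-1])"
```

```text
1.975 [0.5717 0.0048 0.2225] [[0.958, 0.288, 0.01], [0.288, -0.958, -0.008], [0.007, 0.011, -1.0]] [-0.184  0.452  1.576 -0.007  1.102  1.098] 0.7210909771859214 [0.04 0.15 0.06]
tool d cm [ 0.49 -1.43  2.24] tilt [-0.0071 -0.011   0.9999]
yaw -73.26 rz rad 0.0042
```

View pics/w1.png

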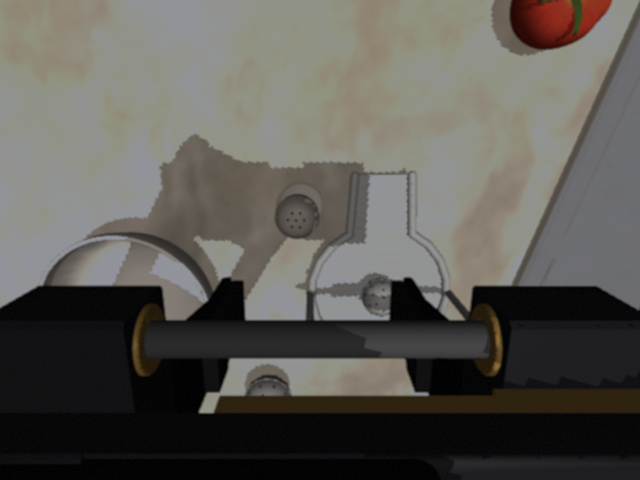

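The wrist view shows the shaker top at about (297,216), with the fingers still behind it. I'll check that against its projected position.

arm_command([
  {"dx":0.4,"dy":-1.4,"dz":3,"rx":0.011,"ry":-0.007,"rz":0.004,"hand":0.72},
  {"dx":0,"dy":0,"dz":3,"rx":0,"ry":0,"rz":0,"hand":0.72},
  {"dx":0,"dy":0,"dz":2,"rx":0,"ry":0,"rz":0,"hand":0.72},
  {"dx":0,"dy":0,"dz":0,"rx":0,"ry":0,"rz":0,"hand":0.72},
])

```text
time: 2.52
tcp_pos: [0.5688, 0.0128, 0.1411]
tool_rot: [0.99, 0.14, -0.001, 0.001]
contact_force: [0.1, -0.8, -0.2]
finger_gap: 0.721
```

```bash
python3 -c "
from h import *
to([.5725,.0197,.041],-73.5)
c=vision.capture('wrist'); cv2.imwrite('pics/w2.png',c['img'][:,:,::-1])
print(proj(c,[[.5725,.0197,.09],[.51,-.0785,.11]]))
c=vision.capture('scene'); cv2.imwrite('pics/s2.png',c['img'][:,:,::-1])
"
```

```text
2.525 [0.5688 0.0128 0.1411] [[0.961, 0.278, -0.002], [0.278, -0.961, -0.002], [-0.003, 0.002, -1.0]] [-0.172  0.561  1.65  -0.003  0.932  1.119] 0.7213637344465734 [ 0.11 -0.79 -0.15]
tool d cm [ 0.58 -0.57 10.01] tilt [ 0.0027 -0.0017  1.    ]
yaw -73.85 rz rad -0.0061
[[307.25533733 251.98175492]
 [445.1183563  411.59934767]]
```

View pics/w2.png

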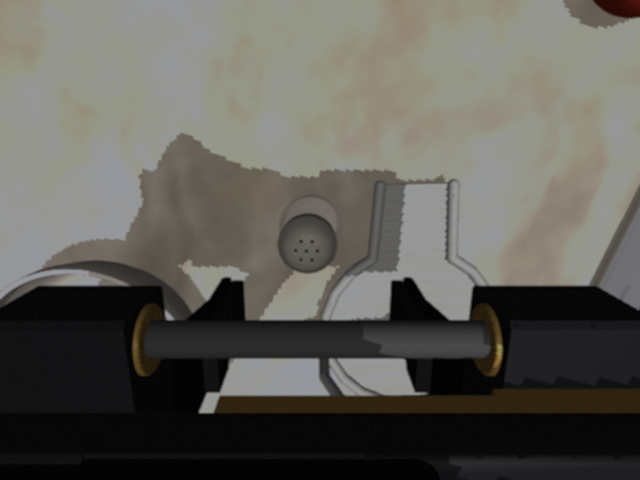

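View pics/s2.png

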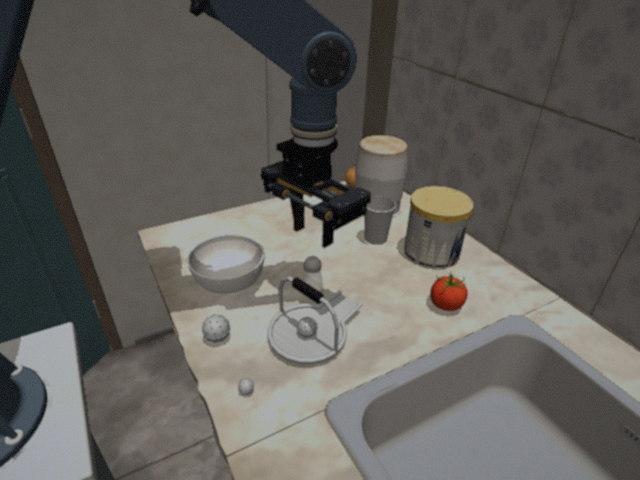

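The dot pattern on the shaker top is at (306,250) against a projected (307,252), so they agree. I'll centre and descend.

arm_command([
  {"dx":0.6,"dy":-0.6,"dz":0,"rx":0.002,"ry":0.003,"rz":-0.006,"hand":0.72},
  {"dx":0,"dy":0,"dz":0,"rx":0,"ry":0,"rz":0,"hand":0.72},
])

```text
time: 2.88
tcp_pos: [0.5762, 0.0198, 0.1451]
tool_rot: [0.99, 0.143, 0.004, 0.001]
contact_force: [0.5, 0.5, 0.7]
finger_gap: 0.721
```

```bash
python3 -c "
from h import *
to([.5725,.0197,.041],-73.5)"
```

```text
2.875 [0.5762 0.0198 0.1451] [[0.959, 0.283, 0.009], [0.283, -0.959, -0.001], [0.008, 0.003, -1.0]] [-1.600e-01  5.600e-01  1.637e+00  1.000e-03  9.360e-01  1.123e+00] 0.721046897722302 [0.52 0.52 0.66]
tool d cm [-0.44 -0.13 10.4 ] tilt [-0.0083 -0.0031  1.    ]
yaw -73.54 rz rad -0.0008
```

```bash
python3 -c "
from h import *
for i in range(5):
    vision.capture('wrist'); o=telemetry.get_obs(); print(o['tcp_pos'].round(4),o['joint_pos'].round(4),o['tool_rot'].round(4))"
```

```text
[0.5761 0.0196 0.1451] [-1.6000e-01  5.5990e-01  1.6367e+00  6.0000e-04  9.3630e-01  1.1232e+00] [0.9897 0.1431 0.0043 0.0011]
[0.5759 0.0197 0.1449] [-1.6000e-01  5.6010e-01  1.6370e+00  7.0000e-04  9.3620e-01  1.1232e+00] [0.9897 0.1431 0.004  0.001 ]
[0.5756 0.0196 0.1446] [-1.6010e-01  5.6030e-01  1.6374e+00  6.0000e-04  9.3620e-01  1.1231e+00] [9.897e-01 1.431e-01 3.700e-03 9.000e-04]
[0.5754 0.0196 0.1444] [-1.6020e-01  5.6050e-01  1.6377e+00  6.0000e-04  9.3620e-01  1.1232e+00] [9.897e-01 1.431e-01 3.500e-03 8.000e-04]
[0.5753 0.0197 0.1442] [-1.6020e-01  5.6080e-01  1.6379e+00  7.0000e-04  9.3620e-01  1.1232e+00] [9.897e-01 1.430e-01 3.300e-03 7.000e-04]
```

arm_command([
  {"dx":-0.3,"dy":0,"dz":2,"rx":0.0,"ry":-0.005,"rz":0,"hand":0.72},
  {"dx":0,"dy":0,"dz":2,"rx":0,"ry":0,"rz":0,"hand":0.72},
  {"dx":0,"dy":0,"dz":2,"rx":0,"ry":0,"rz":0,"hand":0.72},
  {"dx":0,"dy":0,"dz":0,"rx":0,"ry":0,"rz":0,"hand":0.72},
])

```text
time: 3.62
tcp_pos: [0.5733, 0.0187, 0.0836]
tool_rot: [0.99, 0.143, 0.002, 0.001]
contact_force: [1.2, 0.2, -0.3]
finger_gap: 0.722
```

```bash
python3 -c "
from h import *
to([.5725,.0197,.041],-73.5)"
```

```text
3.625 [0.5733 0.0187 0.0836] [[0.959, 0.284, 0.004], [0.284, -0.959, -0.002], [0.003, 0.003, -1.0]] [-0.161  0.651  1.68  -0.002  0.806  1.124] 0.7215985107675477 [ 1.19  0.19 -0.34]
tool d cm [-0.06 -0.13  4.26] tilt [-0.003  -0.0034  1.    ]
yaw -73.53 rz rad -0.0005
```

arm_command([
  {"dx":0,"dy":-0.1,"dz":1.5,"rx":0.002,"ry":-0.002,"rz":0,"hand":0.72},
  {"dx":0,"dy":0,"dz":1.5,"rx":0,"ry":0,"rz":0,"hand":0.72},
  {"dx":0,"dy":0,"dz":1.2,"rx":0,"ry":0,"rz":0,"hand":0.72},
  {"dx":0,"dy":0,"dz":0,"rx":0,"ry":0,"rz":0,"hand":0.72},
])

```text
time: 4.12
tcp_pos: [0.5742, 0.0195, 0.0401]
tool_rot: [0.99, 0.143, 0.002, 0.001]
contact_force: [-0.3, 0.8, -0.1]
finger_gap: 0.722
```

```bash
python3 -c "
from h import *
to([.5725,.0197,.041],-73.5)
c=vision.capture('scene'); crop(c['img'],180,130,380,280,4,'pics/s3.png')"
```

```text
4.125 [0.5742 0.0195 0.0401] [[0.959, 0.284, 0.004], [0.284, -0.959, -0.001], [0.003, 0.002, -1.0]] [-1.600e-01  7.240e-01  1.696e+00 -1.000e-03  7.180e-01  1.124e+00] 0.7222059063463873 [-0.29  0.78 -0.07]
tool d cm [-0.16 -0.06 -0.09] tilt [-0.003  -0.0023  1.    ]
yaw -73.52 rz rad -0.0004
```

View pics/s3.png

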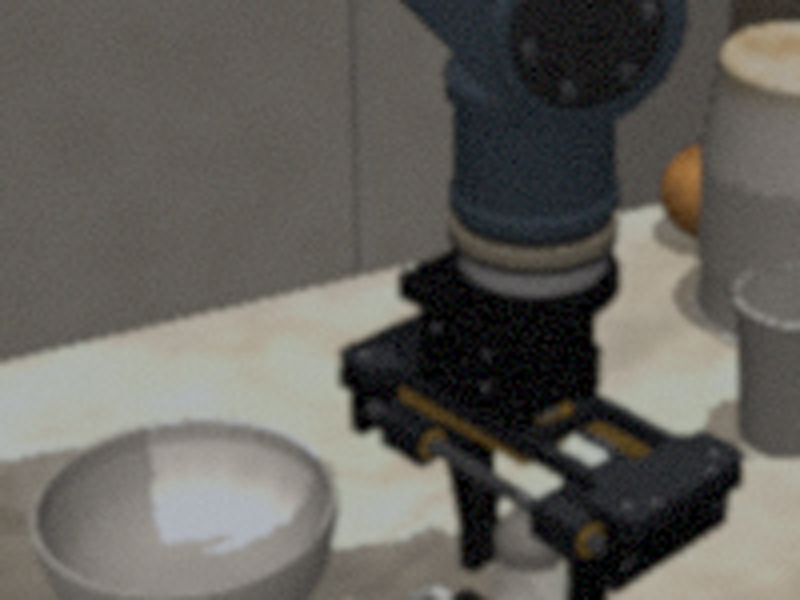

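The fingers straddle the shaker. I'll close on it.

arm_command([
  {"dx":-0.15,"dy":0,"dz":0,"rx":0,"ry":0,"rz":0,"hand":0.4},
  {"dx":0,"dy":0,"dz":0,"rx":0,"ry":0,"rz":0,"hand":0.4},
  {"dx":0,"dy":0,"dz":0,"rx":0,"ry":0,"rz":0,"hand":0.4},
  {"dx":0,"dy":0,"dz":0,"rx":0,"ry":0,"rz":0,"hand":0.4},
], newtons=12)

```text
time: 4.68
tcp_pos: [0.574, 0.0189, 0.0418]
tool_rot: [0.99, 0.143, 0.003, 0.001]
contact_force: [0.4, 1.0, -1.9]
finger_gap: 0.432
```

```bash
python3 -c "
from h import *
to([.62,.20,.041],-73.5)"
```

```text
4.675 [0.574  0.0189 0.0418] [[0.959, 0.284, 0.007], [0.284, -0.959, -0.002], [0.006, 0.004, -1.0]] [-1.610e-01  7.200e-01  1.699e+00 -1.000e-03  7.160e-01  1.123e+00] 0.432242416764099 [ 0.44  0.98 -1.86]
tool d cm [  9.54 -16.06   0.08] tilt [-0.0064 -0.0039  1.    ]
yaw -73.53 rz rad -0.0005
```

The gap is 0.432 (37.6 mm), less than the expected 44 mm. I'll check whether the fingers have stopped on it.

arm_command([
  {"dx":0,"dy":0,"dz":0,"rx":0,"ry":0,"rz":0,"hand":0.3},
  {"dx":0,"dy":0,"dz":0,"rx":0,"ry":0,"rz":0,"hand":0.3},
])

```text
time: 4.92
tcp_pos: [0.5739, 0.0189, 0.0418]
tool_rot: [0.99, 0.143, 0.003, 0.001]
contact_force: [-0.3, 0.7, -2.1]
finger_gap: 0.431
```

```bash
python3 -c "
from h import *
to([.62,.20,.1],-73.5)
c=vision.capture('wrist'); cv2.imwrite('pics/w3.png',c['img'][:,:,::-1])
c=vision.capture('scene'); crop(c['img'],220,210,380,330,5,'pics/s4.png')"
```

```text
4.925 [0.5739 0.0189 0.0418] [[0.959, 0.284, 0.007], [0.284, -0.959, -0.002], [0.006, 0.004, -1.0]] [-1.610e-01  7.200e-01  1.699e+00 -1.000e-03  7.160e-01  1.123e+00] 0.43131138648941236 [-0.27  0.68 -2.1 ]
tool d cm [  9.59 -16.04  -5.82] tilt [-0.0062 -0.0039  1.    ]
yaw -73.52 rz rad -0.0003
```

View pics/w3.png

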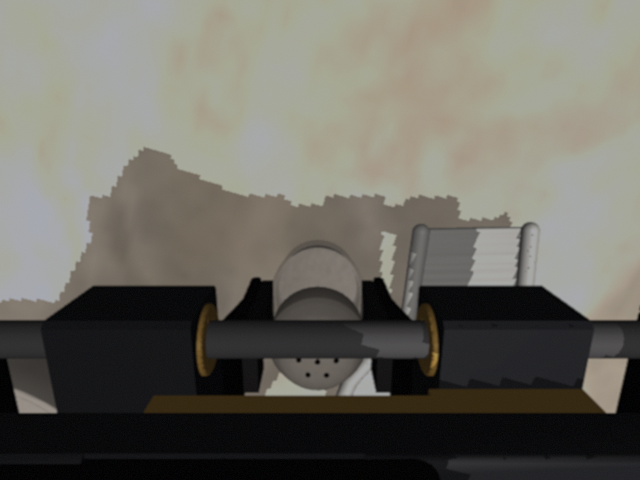

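View pics/s4.png

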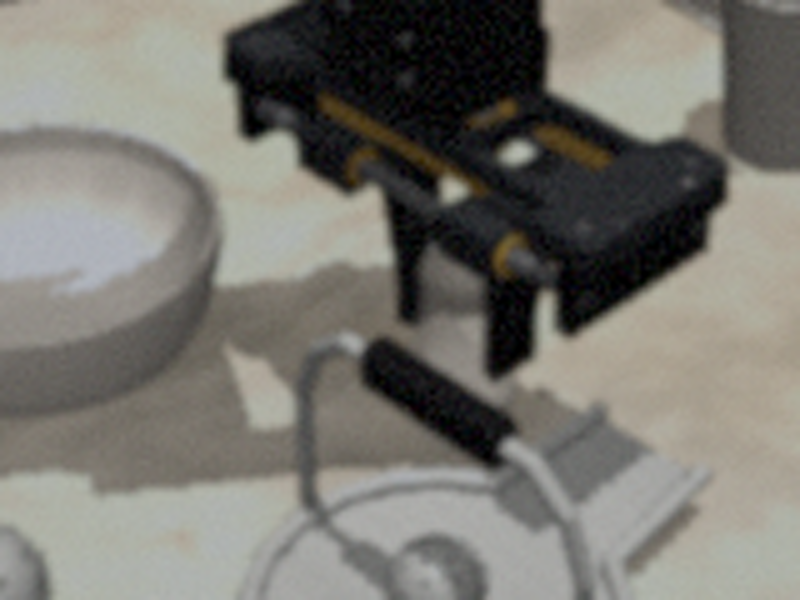

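The gap is steady, so the shaker is held. I'll lift it.

arm_command([
  {"dx":0,"dy":0,"dz":-1,"rx":0.003,"ry":-0.005,"rz":0,"hand":0.3},
  {"dx":0,"dy":0,"dz":-2,"rx":0,"ry":0,"rz":0,"hand":0.3},
  {"dx":0,"dy":0,"dz":-2,"rx":0,"ry":0,"rz":0,"hand":0.3},
  {"dx":0,"dy":0,"dz":-1,"rx":0,"ry":0,"rz":0,"hand":0.3},
  {"dx":1,"dy":-1.6,"dz":0,"rx":0,"ry":0,"rz":0,"hand":0.3},
  {"dx":2,"dy":-3.2,"dz":0,"rx":0,"ry":0,"rz":0,"hand":0.3},
  {"dx":2,"dy":-3.2,"dz":0,"rx":0,"ry":0,"rz":0,"hand":0.3},
  {"dx":2,"dy":-3.2,"dz":0,"rx":0,"ry":0,"rz":0,"hand":0.3},
])

```text
time: 6.02
tcp_pos: [0.6099, 0.1504, 0.1036]
tool_rot: [0.99, 0.141, -0.001, -0.0]
contact_force: [0.1, -0.3, -1.7]
finger_gap: 0.434
```

```bash
python3 -c "
from h import *
to([.62,.20,.0418],-73.5)
c=vision.capture('scene'); crop(c['img'],180,130,380,280,4,'pics/s5.png')"
```

```text
6.025 [0.6099 0.1504 0.1036] [[0.96, 0.278, -0.002], [0.278, -0.96, 0.001], [-0.001, -0.001, -1.0]] [6.400e-02 6.790e-01 1.521e+00 1.000e-03 9.430e-01 1.352e+00] 0.43392072364942536 [ 0.13 -0.25 -1.68]
tool d cm [ 2.36 -4.48  6.18] tilt [0.0014 0.001  1.    ]
yaw -73.83 rz rad -0.0058
```

View pics/s5.png

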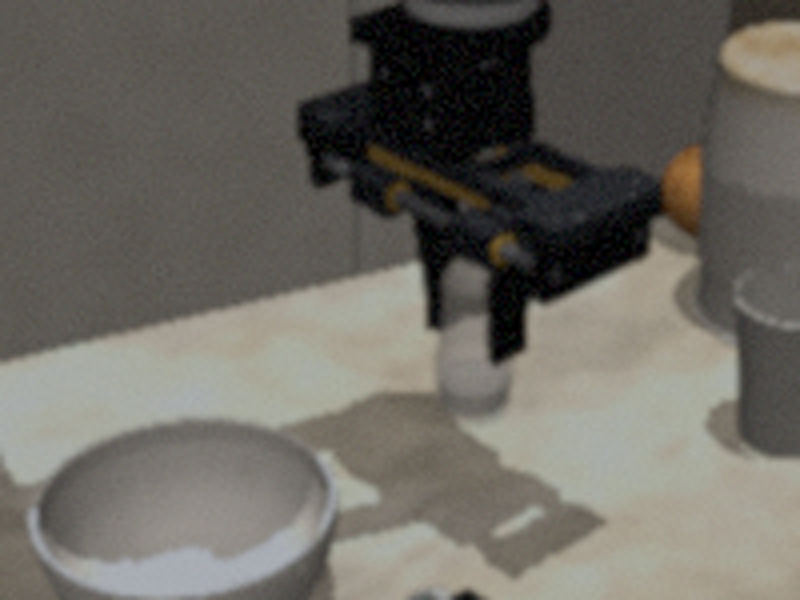

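The shaker hangs upright in the fingers, so I'll carry it on and lower it.

arm_command([
  {"dx":1.5,"dy":-2.6,"dz":0,"rx":0,"ry":0,"rz":0,"hand":0.3},
  {"dx":0.8,"dy":-1.5,"dz":1,"rx":0,"ry":0,"rz":0,"hand":0.3},
  {"dx":0,"dy":0,"dz":2,"rx":0,"ry":0,"rz":0,"hand":0.3},
  {"dx":0,"dy":0,"dz":1.5,"rx":0,"ry":0,"rz":0,"hand":0.3},
  {"dx":0,"dy":0,"dz":0,"rx":0,"ry":0,"rz":0,"hand":0.3},
])

```text
time: 6.7
tcp_pos: [0.6188, 0.2075, 0.0526]
tool_rot: [0.99, 0.144, -0.003, -0.002]
contact_force: [-0.2, -0.1, -1.5]
finger_gap: 0.431
```

```bash
python3 -c "
from h import *
to([.62,.20,.0418],-73.5)"
```

```text
6.7 [0.6188 0.2075 0.0526] [[0.958, 0.286, -0.006], [0.286, -0.958, 0.003], [-0.004, -0.005, -1.0]] [0.151 0.777 1.476 0.005 0.894 1.428] 0.43080930042807547 [-0.23 -0.13 -1.51]
tool d cm [-0.09  0.76  1.08] tilt [0.0044 0.0046 1.    ]
yaw -73.38 rz rad 0.002
```

arm_command([
  {"dx":0,"dy":0,"dz":0.5,"rx":-0.004,"ry":0.004,"rz":0,"hand":0.3},
  {"dx":0,"dy":0,"dz":0.3,"rx":0,"ry":0,"rz":0,"hand":0.3},
  {"dx":0,"dy":0,"dz":0,"rx":0,"ry":0,"rz":0,"hand":0.3},
])

```text
time: 7.08
tcp_pos: [0.6195, 0.2066, 0.0448]
tool_rot: [0.99, 0.144, 0.001, -0.0]
contact_force: [-0.5, -0.4, -0.8]
finger_gap: 0.431
```

```bash
python3 -c "
from h import *
to([.62,.20,.0418],-73.5)"
```

```text
7.075 [0.6195 0.2066 0.0448] [[0.959, 0.285, 0.001], [0.285, -0.959, 0.0], [0.001, 0.0, -1.0]] [0.151 0.787 1.482 0.    0.872 1.433] 0.43119794715687915 [-0.45 -0.43 -0.84]
tool d cm [-0.14  0.65  0.3 ] tilt [-0.001 -0.     1.   ]
yaw -73.47 rz rad 0.0006
```

arm_command([
  {"dx":0,"dy":0,"dz":0.2,"rx":0,"ry":0,"rz":0,"hand":0.3},
  {"dx":0,"dy":0,"dz":0.2,"rx":0,"ry":0,"rz":0,"hand":0.3},
  {"dx":0,"dy":0,"dz":0,"rx":0,"ry":0,"rz":0,"hand":0.3},
])

```text
time: 7.45
tcp_pos: [0.6205, 0.2065, 0.0419]
tool_rot: [0.99, 0.144, 0.002, -0.0]
contact_force: [-0.1, 0.0, -1.4]
finger_gap: 0.431
```

```bash
python3 -c "
from h import *
to([.62,.20,.0418],-73.5)
c=vision.capture('scene'); crop(c['img'],180,130,380,280,4,'pics/s6.png')"
```

```text
7.45 [0.6205 0.2065 0.0419] [[0.959, 0.284, 0.003], [0.284, -0.959, 0.001], [0.004, 0.0, -1.0]] [0.151 0.791 1.482 0.    0.865 1.433] 0.43088958898511703 [-0.13  0.02 -1.42]
tool d cm [-0.23  0.61  0.01] tilt [-3.5e-03 -4.0e-04  1.0e+00]
yaw -73.49 rz rad 0.0001
```

View pics/s6.png

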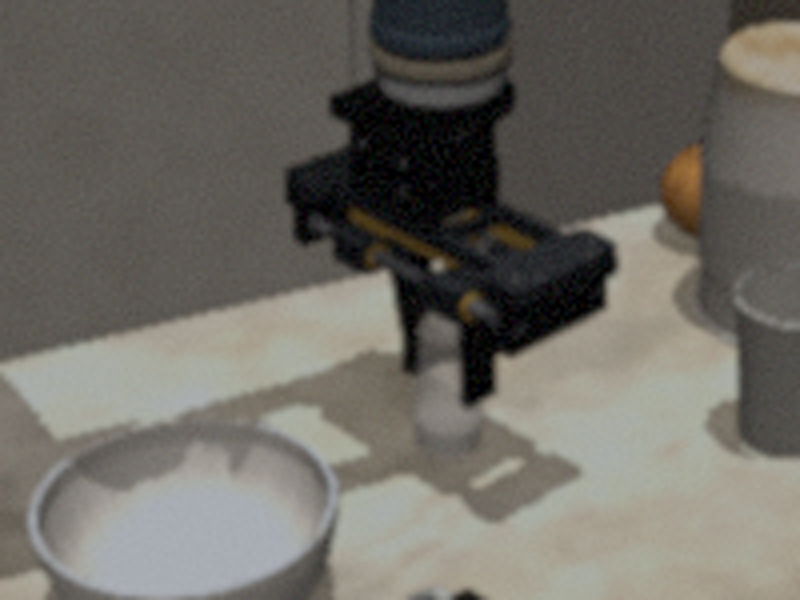

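arm_command([
  {"dx":0,"dy":0,"dz":0.15,"rx":0,"ry":-0.003,"rz":0,"hand":0.3},
  {"dx":0,"dy":0,"dz":0,"rx":0,"ry":0,"rz":0,"hand":0.3},
])

```text
time: 7.75
tcp_pos: [0.6212, 0.2067, 0.042]
tool_rot: [0.99, 0.144, 0.001, 0.0]
contact_force: [1.0, -0.1, -1.5]
finger_gap: 0.432
```

arm_command([
  {"dx":0,"dy":0,"dz":0.3,"rx":0,"ry":0,"rz":0,"hand":0.3},
])

```text
time: 7.88
tcp_pos: [0.6221, 0.2068, 0.0414]
tool_rot: [0.99, 0.144, 0.002, 0.0]
contact_force: [-5.0, -0.9, 22.4]
finger_gap: 0.431
```

```bash
python3 -c "
from h import *
to([.62,.20,.0418],-73.5)"
```

```text
7.875 [0.6221 0.2068 0.0414] [[0.959, 0.284, 0.004], [0.284, -0.959, 0.0], [0.004, 0.001, -1.0]] [ 1.510e-01  7.930e-01  1.478e+00 -1.000e-03  8.660e-01  1.434e+00] 0.4314433012296017 [-5.03 -0.93 22.43]
tool d cm [-0.39  0.59 -0.05] tilt [-0.0038 -0.0011  1.    ]
yaw -73.47 rz rad 0.0005
```

It's on the table: the push gave 22 N. I'll back off the push and open gently.

arm_command([
  {"dx":0,"dy":0,"dz":-0.02,"rx":0,"ry":0,"rz":0,"hand":0.3},
  {"dx":0,"dy":0,"dz":0,"rx":0,"ry":0,"rz":0,"hand":0.5},
  {"dx":0,"dy":0,"dz":0,"rx":0,"ry":0,"rz":0,"hand":0.75},
  {"dx":0,"dy":0,"dz":0,"rx":0,"ry":0,"rz":0,"hand":0.9},
  {"dx":0,"dy":0,"dz":0,"rx":0,"ry":0,"rz":0,"hand":0.9},
])

```text
time: 8.5
tcp_pos: [0.622, 0.2068, 0.041]
tool_rot: [0.99, 0.144, 0.002, 0.0]
contact_force: [-0.3, 0.0, 0.2]
finger_gap: 0.756
```

arm_command([
  {"dx":0,"dy":0,"dz":-1.5,"rx":0,"ry":0,"rz":0,"hand":0.9},
  {"dx":0,"dy":0,"dz":-3,"rx":0,"ry":0,"rz":0,"hand":0.9},
  {"dx":0,"dy":0,"dz":-4,"rx":0,"ry":0,"rz":0,"hand":0.9},
  {"dx":0,"dy":0,"dz":-5,"rx":0,"ry":0,"rz":0,"hand":0.9},
  {"dx":0,"dy":0,"dz":-3,"rx":0,"ry":0,"rz":0,"hand":0.9},
])

```text
time: 9.12
tcp_pos: [0.6202, 0.2065, 0.2113]
tool_rot: [0.99, 0.144, -0.0, 0.0]
contact_force: [0.5, 0.2, -0.2]
finger_gap: 0.902
```

```bash
python3 -c "
from h import *
to([.51,-.0785,.22],16.8)
c=vision.capture('scene'); crop(c['img'],160,130,400,310,3,'pics/s7.png')
c=vision.capture('top'); cv2.imwrite('pics/t2.png',c['img'][:,:,::-1])
"
```

```text
9.125 [0.6202 0.2065 0.2113] [[0.959, 0.284, -0.001], [0.284, -0.959, -0.001], [-0.001, 0.0, -1.0]] [ 1.510e-01  5.790e-01  1.367e+00 -1.000e-03  1.196e+00  1.434e+00] 0.902228896036327 [ 0.51  0.16 -0.23]
tool d cm [-18.67  24.19  -0.85] tilt [ 7.e-04 -4.e-04  1.e+00]
yaw -73.48 rz rad -1.5757
```

View pics/s7.png

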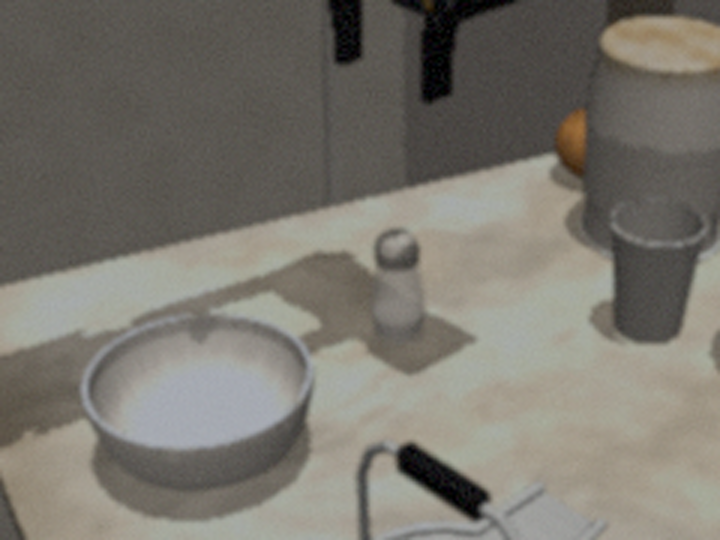

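View pics/t2.png

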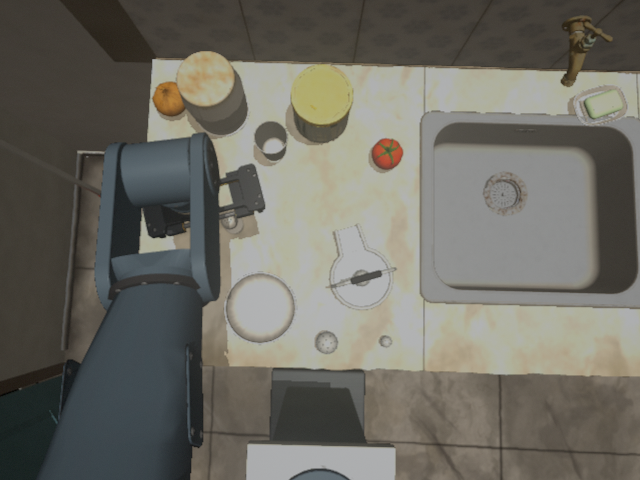

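The shaker stands upright and clear at its new spot. I'll move back over the dish, then rotate.

arm_command([
  {"dx":-3.7,"dy":4.8,"dz":0,"rx":0,"ry":0,"rz":0,"hand":0.8},
  {"dx":-3.7,"dy":4.8,"dz":0,"rx":0,"ry":0,"rz":0,"hand":0.8},
  {"dx":-3.7,"dy":4.8,"dz":0,"rx":0,"ry":0,"rz":0,"hand":0.8},
  {"dx":-3.7,"dy":4.8,"dz":0,"rx":0,"ry":0,"rz":0,"hand":0.8},
  {"dx":-3.7,"dy":4.8,"dz":0,"rx":0,"ry":0,"rz":0,"hand":0.8},
  {"dx":0,"dy":0,"dz":0,"rx":0,"ry":0,"rz":-0.17,"hand":0.8},
  {"dx":0,"dy":0,"dz":0,"rx":0,"ry":0,"rz":-0.17,"hand":0.8},
  {"dx":0,"dy":0,"dz":0,"rx":0,"ry":0,"rz":-0.17,"hand":0.8},
])

```text
time: 10.22
tcp_pos: [0.507, -0.0842, 0.2098]
tool_rot: [0.918, 0.396, 0.002, -0.0]
contact_force: [-0.2, 0.3, -0.0]
finger_gap: 0.803
```

arm_command([
  {"dx":0,"dy":0,"dz":0,"rx":0,"ry":0,"rz":-0.17,"hand":0.6},
  {"dx":0,"dy":0,"dz":0,"rx":0,"ry":0,"rz":-0.17,"hand":0.6},
  {"dx":0,"dy":0,"dz":0,"rx":0,"ry":0,"rz":-0.17,"hand":0.6},
  {"dx":0,"dy":0,"dz":0,"rx":0,"ry":0,"rz":-0.17,"hand":0.6},
  {"dx":0,"dy":0,"dz":0,"rx":0,"ry":0,"rz":-0.17,"hand":0.6},
  {"dx":0,"dy":0,"dz":0,"rx":0,"ry":0,"rz":0,"hand":0.6},
])

```text
time: 10.98
tcp_pos: [0.5029, -0.0831, 0.2066]
tool_rot: [0.664, 0.748, 0.0, -0.003]
contact_force: [0.1, -0.6, -0.2]
finger_gap: 0.603
```

```bash
python3 -c "
from h import *
to([.51,-.0785,.22],16.8)
"
```

```text
10.975 [ 0.5029 -0.0831  0.2066] [[-0.119, 0.993, -0.005], [0.993, 0.119, 0.005], [0.005, -0.004, -1.0]] [-0.385  0.397  1.732  0.003  1.018 -0.506] 0.6026866118892559 [ 0.1  -0.58 -0.16]
tool d cm [ 0.38  0.76 -1.34] tilt [-0.0053  0.004   1.    ]
yaw 6.83 rz rad -0.1741
```

arm_command([
  {"dx":0.38,"dy":0.76,"dz":0,"rx":-0.004,"ry":-0.005,"rz":0,"hand":0.5},
  {"dx":0,"dy":0,"dz":0,"rx":0,"ry":0,"rz":-0.15,"hand":0.5},
  {"dx":0,"dy":0,"dz":2,"rx":0,"ry":0,"rz":-0.02,"hand":0.5},
  {"dx":0,"dy":0,"dz":2,"rx":0,"ry":0,"rz":0,"hand":0.5},
  {"dx":0,"dy":0,"dz":1,"rx":0,"ry":0,"rz":0,"hand":0.5},
  {"dx":0,"dy":0,"dz":0,"rx":0,"ry":0,"rz":0,"hand":0.5},
])

```text
time: 11.72
tcp_pos: [0.5125, -0.0769, 0.1552]
tool_rot: [0.6, 0.8, 0.001, 0.001]
contact_force: [-0.6, -0.7, 0.6]
finger_gap: 0.501
```

```bash
python3 -c "
from h import *
c=vision.capture('scene'); crop(c['img'],200,200,400,350,4,'pics/s8.png')
print(proj(c,[[.51,-.0785,.11]]))
c=vision.capture('wrist'); cv2.imwrite('pics/w4.png',c['img'][:,:,::-1])
y=np.radians(106.8)
print(proj(c,[[.51,-.0785,.119],np.array([.51,-.0785,.119])+.032*np.array([np.cos(y),np.sin(y),0]),np.array([.51,-.0785,.119])-.032*np.array([np.cos(y),np.sin(y),0])]))
to([.51,-.0785,.091],16.8)
"
```

```text
[[306.53335064 289.59507185]]
[[311.58461296 273.24794313]
 [310.74955928 212.80472585]
 [312.35426218 328.957027  ]]
11.825 [ 0.513  -0.0772  0.156 ] [[-0.28, 0.96, 0.005], [0.96, 0.28, -0.001], [-0.002, 0.004, -1.0]] [-3.650e-01  4.800e-01  1.768e+00  1.000e-03  8.890e-01 -6.500e-01] 0.5015364701650232 [-0.07 -0.6   0.08]
tool d cm [-0.03 -0.35  6.5 ] tilt [ 0.0023 -0.0044  1.    ]
yaw 16.29 rz rad -0.0089
```

View pics/s8.png

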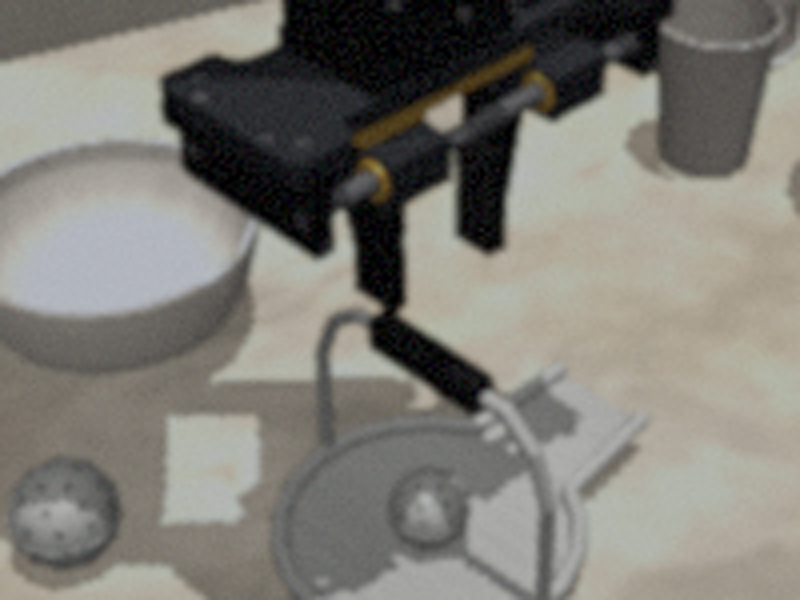

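View pics/w4.png

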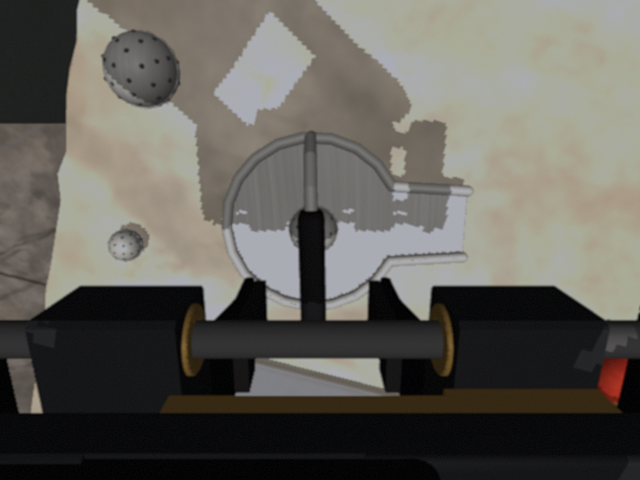

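In the wrist view the bar's near end is at (311,211), against a predicted (311,213), and the bar lines up with the jaws. I'll shift -3.5 mm in y and descend.

arm_command([
  {"dx":0,"dy":-0.35,"dz":0.5,"rx":0.004,"ry":0.002,"rz":-0.006,"hand":0.5},
  {"dx":0,"dy":0,"dz":1.2,"rx":0,"ry":0,"rz":0,"hand":0.5},
  {"dx":0,"dy":0,"dz":0.5,"rx":0,"ry":0,"rz":0,"hand":0.5},
  {"dx":0,"dy":0,"dz":0,"rx":0,"ry":0,"rz":0,"hand":0.5},
])

```text
time: 12.32
tcp_pos: [0.5103, -0.0786, 0.1337]
tool_rot: [0.598, 0.802, 0.0, 0.001]
contact_force: [0.7, -0.3, 0.7]
finger_gap: 0.503
```

```bash
python3 -c "
from h import *
to([.51,-.0785,.091],16.8)
"
```

```text
12.325 [ 0.5103 -0.0786  0.1337] [[-0.286, 0.958, 0.003], [0.958, 0.286, -0.001], [-0.002, 0.002, -1.0]] [-0.369  0.514  1.791 -0.     0.834 -0.659] 0.503496530755105 [ 0.74 -0.27  0.73]
tool d cm [ 0.03 -0.03  4.27] tilt [ 0.0018 -0.0022  1.    ]
yaw 16.61 rz rad -0.0033
```

arm_command([
  {"dx":0,"dy":0,"dz":1.5,"rx":0.002,"ry":0.002,"rz":0,"hand":0.5},
  {"dx":0,"dy":0,"dz":1.5,"rx":0,"ry":0,"rz":0,"hand":0.5},
  {"dx":0,"dy":0,"dz":1.2,"rx":0,"ry":0,"rz":0,"hand":0.5},
  {"dx":0,"dy":0,"dz":0,"rx":0,"ry":0,"rz":0,"hand":0.5},
])

```text
time: 12.82
tcp_pos: [0.5103, -0.0787, 0.0887]
tool_rot: [0.598, 0.802, 0.0, -0.0]
contact_force: [-0.7, -0.5, -0.2]
finger_gap: 0.501
```

```bash
python3 -c "
from h import *
to([.51,-.0785,.091],16.8)
c=vision.capture('wrist'); cv2.imwrite('pics/w5.png',c['img'][:,:,::-1])
"
```

```text
12.825 [ 0.5103 -0.0787  0.0887] [[-0.286, 0.958, -0.0], [0.958, 0.286, 0.0], [0.001, -0.0, -1.0]] [-0.37   0.592  1.819  0.     0.731 -0.66 ] 0.5010773709597246 [-0.67 -0.49 -0.16]
tool d cm [ 0.03 -0.03 -0.23] tilt [-6.e-04  2.e-04  1.e+00]
yaw 16.6 rz rad -0.0035
```

View pics/w5.png

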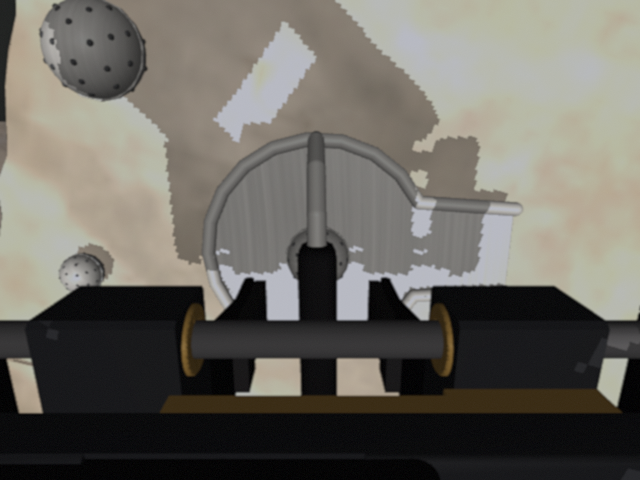

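The bar is centred between the fingers, so I'll close gently and then tighten.

arm_command([
  {"dx":0,"dy":0,"dz":-0.15,"rx":0,"ry":0,"rz":0,"hand":0.3},
  {"dx":0,"dy":0,"dz":0,"rx":0,"ry":0,"rz":0,"hand":0.2},
  {"dx":0,"dy":0,"dz":0,"rx":0,"ry":0,"rz":0,"hand":0.1},
  {"dx":0,"dy":0,"dz":0,"rx":0,"ry":0,"rz":0,"hand":0},
  {"dx":0,"dy":0,"dz":0,"rx":0,"ry":0,"rz":0,"hand":0},
], newtons=8)

```text
time: 13.5
tcp_pos: [0.5112, -0.079, 0.0918]
tool_rot: [0.598, 0.802, 0.0, 0.001]
contact_force: [-0.3, -0.8, -3.2]
finger_gap: 0.16
```

arm_command([
  {"dx":0,"dy":0,"dz":0,"rx":0,"ry":0,"rz":0,"hand":0},
  {"dx":0,"dy":0,"dz":0,"rx":0,"ry":0,"rz":0,"hand":0},
], newtons=40)

```text
time: 13.75
tcp_pos: [0.5111, -0.0791, 0.0918]
tool_rot: [0.598, 0.802, 0.0, 0.001]
contact_force: [-0.2, -0.0, -1.7]
finger_gap: 0.158
```

```bash
python3 -c "
from h import *
to([.51,-.0785,.131],16.8)
c=vision.capture('wrist'); cv2.imwrite('pics/w6.png',c['img'][:,:,::-1])
"
```

```text
13.75 [ 0.5111 -0.0791  0.0918] [[-0.286, 0.958, 0.002], [0.958, 0.286, -0.001], [-0.001, 0.002, -1.0]] [-0.37   0.587  1.817  0.     0.735 -0.66 ] 0.15761000703581746 [-0.2  -0.02 -1.73]
tool d cm [ 0.08 -0.08 -3.92] tilt [ 0.0014 -0.0019  1.    ]
yaw 16.61 rz rad -0.0033
```

View pics/w6.png

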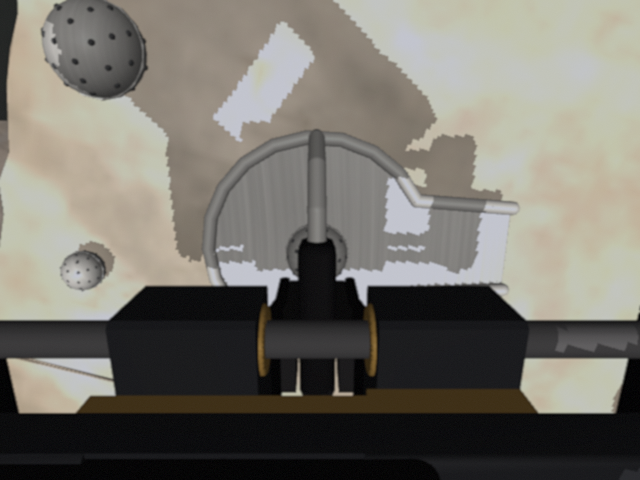

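Grip confirmed: the gap is 13.7 mm. I'll lift slowly.

arm_command([
  {"dx":0,"dy":0,"dz":-0.3,"rx":0,"ry":0,"rz":0,"hand":0},
  {"dx":0,"dy":0,"dz":-0.4,"rx":0,"ry":0,"rz":0,"hand":0},
  {"dx":0,"dy":0,"dz":-0.5,"rx":0,"ry":0,"rz":0,"hand":0},
  {"dx":0,"dy":0,"dz":-0.5,"rx":0,"ry":0,"rz":0,"hand":0},
])

```text
time: 14.3
tcp_pos: [0.51, -0.0785, 0.1088]
tool_rot: [0.598, 0.802, 0.0, -0.0]
contact_force: [0.4, -0.9, -4.4]
finger_gap: 0.154
```

```bash
python3 -c "
from h import *
to([.511,-.079,.132],16.6)
c=vision.capture('wrist'); cv2.imwrite('pics/w7.png',c['img'][:,:,::-1])
c=vision.capture('scene'); crop(c['img'],200,200,400,350,4,'pics/s9.png')
"
```

```text
14.3 [ 0.51   -0.0785  0.1088] [[-0.286, 0.958, -0.001], [0.958, 0.286, 0.0], [0.001, -0.0, -1.0]] [-0.37   0.557  1.807  0.     0.778 -0.66 ] 0.15358405570295428 [ 0.37 -0.88 -4.37]
tool d cm [-0.07  0.08 -2.32] tilt [-6.e-04  4.e-04  1.e+00]
yaw 16.62 rz rad 0.0003
```

View pics/s9.png

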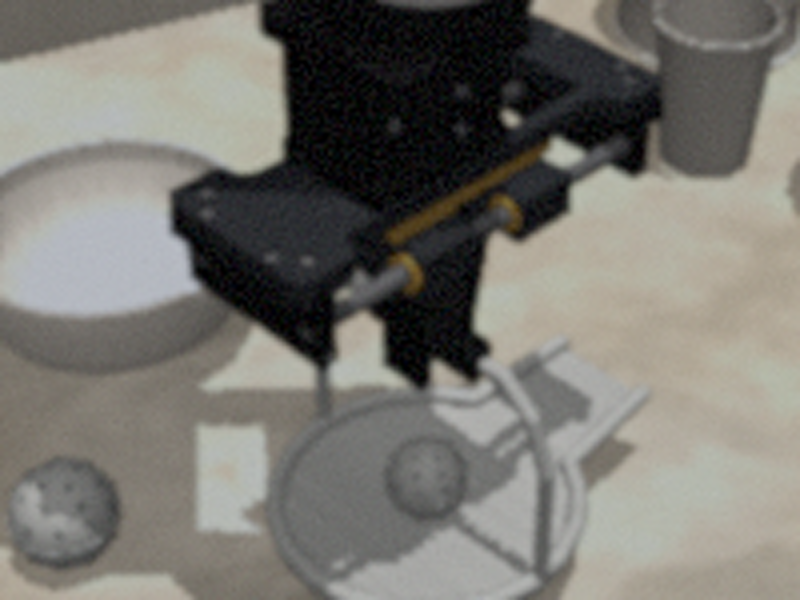

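View pics/w7.png

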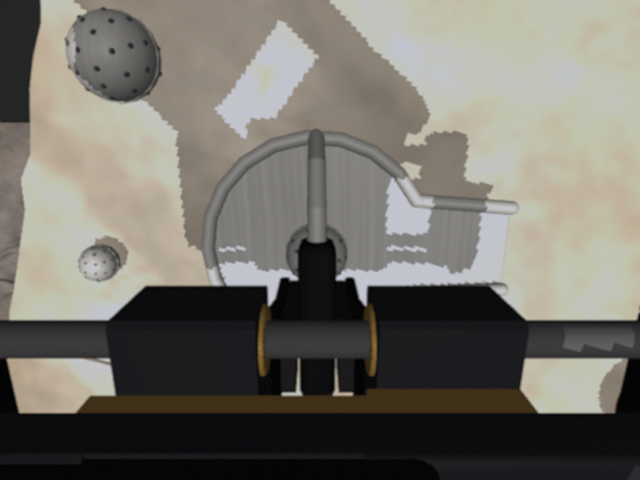

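The dish hangs level in the grip with the ball in the middle, behind the bar at (318,250). I'll lift the rest of the way.

arm_command([
  {"dx":0,"dy":0,"dz":-0.5,"rx":0,"ry":0,"rz":0,"hand":0},
  {"dx":0,"dy":0,"dz":-0.5,"rx":0,"ry":0,"rz":0,"hand":0},
  {"dx":0,"dy":0,"dz":-0.5,"rx":0,"ry":0,"rz":0,"hand":0},
  {"dx":0,"dy":0,"dz":-0.5,"rx":0,"ry":0,"rz":0,"hand":0},
  {"dx":0,"dy":0,"dz":-0.3,"rx":0,"ry":0,"rz":0,"hand":0},
  {"dx":0,"dy":0,"dz":-0.1,"rx":0,"ry":0,"rz":0,"hand":0},
])

```text
time: 15.15
tcp_pos: [0.5103, -0.0786, 0.135]
tool_rot: [0.598, 0.802, 0.0, 0.0]
contact_force: [-0.7, 0.5, -3.3]
finger_gap: 0.154
```

```bash
python3 -c "
from h import *
to([.511,-.079,.132],107.6)
"
```

```text
15.15 [ 0.5103 -0.0786  0.135 ] [[-0.286, 0.958, 0.001], [0.958, 0.286, -0.0], [-0.0, 0.001, -1.0]] [-0.37   0.512  1.789  0.     0.84  -0.66 ] 0.15406538829798988 [-0.71  0.46 -3.29]
tool d cm [-0.06  0.05  0.3 ] tilt [ 3.e-04 -8.e-04  1.e+00]
yaw 16.61 rz rad -1.588
```

Lifted about 4.3 cm straight up. Now I'll start the turn, gently.

arm_command([
  {"dx":0,"dy":0,"dz":0,"rx":0,"ry":0,"rz":-0.02,"hand":0},
  {"dx":0,"dy":0,"dz":0,"rx":0,"ry":0,"rz":-0.04,"hand":0},
  {"dx":0,"dy":0,"dz":0,"rx":0,"ry":0,"rz":-0.05,"hand":0},
  {"dx":0,"dy":0,"dz":0,"rx":0,"ry":0,"rz":-0.05,"hand":0},
  {"dx":0,"dy":0,"dz":0,"rx":0,"ry":0,"rz":-0.05,"hand":0},
  {"dx":0,"dy":0,"dz":0,"rx":0,"ry":0,"rz":-0.05,"hand":0},
  {"dx":0,"dy":0,"dz":0,"rx":0,"ry":0,"rz":-0.05,"hand":0},
  {"dx":0,"dy":0,"dz":0,"rx":0,"ry":0,"rz":-0.05,"hand":0},
])

```text
time: 16.15
tcp_pos: [0.5092, -0.0783, 0.1335]
tool_rot: [0.436, 0.9, -0.0, -0.001]
contact_force: [0.4, 0.4, -3.0]
finger_gap: 0.155
```

```bash
python3 -c "
from h import *
to([.5105,-.0786,.135],107.6)
"
```

```text
16.15 [ 0.5092 -0.0783  0.1335] [[-0.619, 0.785, -0.003], [0.785, 0.619, 0.001], [0.002, -0.001, -1.0]] [-0.37   0.515  1.79   0.     0.84  -1.037] 0.15536478942949386 [ 0.37  0.42 -2.98]
tool d cm [-0.11  0.08 -0.15] tilt [-0.0025  0.0013  1.    ]
yaw 38.24 rz rad -1.2106
```

arm_command([
  {"dx":-0.05,"dy":0.04,"dz":-0.07,"rx":0,"ry":-0.002,"rz":-0.06,"hand":0},
  {"dx":-0.05,"dy":0.04,"dz":-0.07,"rx":0,"ry":0,"rz":-0.06,"hand":0},
  {"dx":0,"dy":0,"dz":-0.02,"rx":0,"ry":0,"rz":-0.06,"hand":0},
  {"dx":0,"dy":0,"dz":-0.02,"rx":0,"ry":0,"rz":-0.06,"hand":0},
  {"dx":0,"dy":0,"dz":-0.02,"rx":0,"ry":0,"rz":-0.06,"hand":0},
  {"dx":0,"dy":0,"dz":-0.02,"rx":0,"ry":0,"rz":-0.06,"hand":0},
  {"dx":0,"dy":0,"dz":-0.02,"rx":0,"ry":0,"rz":-0.06,"hand":0},
  {"dx":0,"dy":0,"dz":-0.02,"rx":0,"ry":0,"rz":-0.06,"hand":0},
])

```text
time: 17.15
tcp_pos: [0.5092, -0.0781, 0.1342]
tool_rot: [0.199, 0.98, 0.0, -0.003]
contact_force: [0.1, -0.4, -3.2]
finger_gap: 0.152
```

```bash
python3 -c "
from h import *
to([.5105,-.0786,.135],107.6)
c=vision.capture('scene'); crop(c['img'],200,200,400,350,4,'pics/s10.png')
"
```

```text
17.15 [ 0.5092 -0.0781  0.1342] [[-0.92, 0.391, -0.005], [0.391, 0.921, 0.001], [0.005, -0.001, -1.0]] [-3.690e-01  5.140e-01  1.787e+00 -1.000e-03  8.450e-01 -1.537e+00] 0.15224127999073148 [ 0.08 -0.42 -3.2 ]
tool d cm [-0.14  0.   -0.08] tilt [-0.0053  0.001   1.    ]
yaw 67.0 rz rad -0.7086
```

View pics/s10.png

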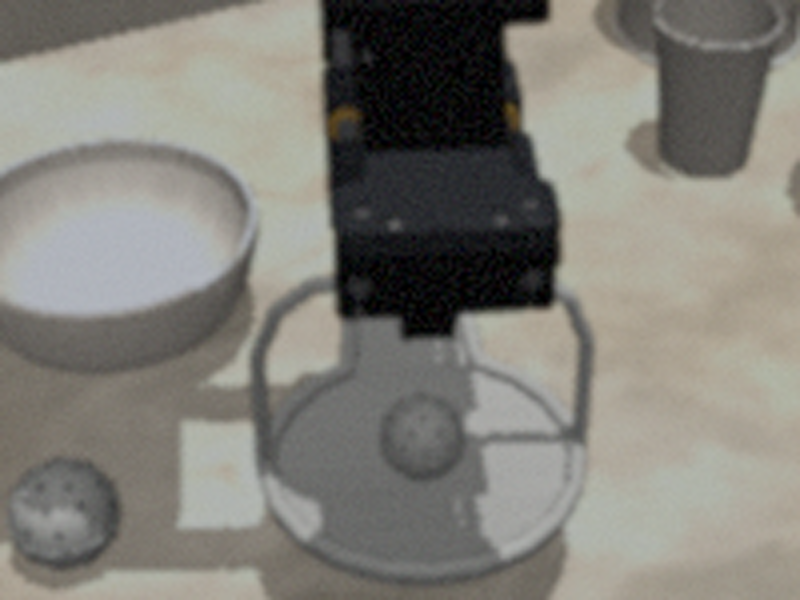

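The ball is still in the middle at crop (422,435). I'll continue.

arm_command([
  {"dx":-0.07,"dy":0,"dz":-0.05,"rx":0,"ry":-0.003,"rz":-0.06,"hand":0},
  {"dx":-0.05,"dy":0,"dz":-0.04,"rx":0,"ry":-0.002,"rz":-0.06,"hand":0},
  {"dx":0,"dy":0,"dz":-0.02,"rx":0,"ry":0,"rz":-0.06,"hand":0},
  {"dx":0,"dy":0,"dz":-0.02,"rx":0,"ry":0,"rz":-0.06,"hand":0},
  {"dx":0,"dy":0,"dz":-0.02,"rx":0,"ry":0,"rz":-0.06,"hand":0},
  {"dx":0,"dy":0,"dz":-0.02,"rx":0,"ry":0,"rz":-0.06,"hand":0},
  {"dx":0,"dy":0,"dz":-0.02,"rx":0,"ry":0,"rz":-0.06,"hand":0},
  {"dx":0,"dy":0,"dz":-0.02,"rx":0,"ry":0,"rz":-0.06,"hand":0},
])

```text
time: 18.2
tcp_pos: [0.5094, -0.0782, 0.1348]
tool_rot: [-0.046, 0.999, 0.0, -0.002]
contact_force: [0.7, 0.0, -3.2]
finger_gap: 0.149
```

```bash
python3 -c "
from h import *
to([.5105,-.0786,.135],107.6)
"
```

```text
18.2 [ 0.5094 -0.0782  0.1348] [[-0.996, -0.093, -0.004], [-0.093, 0.996, 0.001], [0.003, 0.001, -1.0]] [-3.690e-01  5.130e-01  1.788e+00 -1.000e-03  8.440e-01 -2.032e+00] 0.14876609352952386 [ 0.65  0.02 -3.24]
tool d cm [-0.11 -0.05 -0.02] tilt [-3.4e-03 -9.0e-04  1.0e+00]
yaw 95.32 rz rad -0.2144
```

arm_command([
  {"dx":-0.05,"dy":-0.03,"dz":-0.02,"rx":0.001,"ry":-0.003,"rz":-0.05,"hand":0},
  {"dx":-0.05,"dy":-0.02,"dz":-0.02,"rx":0,"ry":0,"rz":-0.05,"hand":0},
  {"dx":0,"dy":0,"dz":-0.02,"rx":0,"ry":0,"rz":-0.04,"hand":0},
  {"dx":0,"dy":0,"dz":-0.02,"rx":0,"ry":0,"rz":-0.03,"hand":0},
  {"dx":0,"dy":0,"dz":-0.02,"rx":0,"ry":0,"rz":-0.02,"hand":0},
  {"dx":0,"dy":0,"dz":0,"rx":0,"ry":0,"rz":-0.01,"hand":0},
  {"dx":0,"dy":0,"dz":0,"rx":0,"ry":0,"rz":0,"hand":0},
])

```text
time: 19.08
tcp_pos: [0.51, -0.0784, 0.1349]
tool_rot: [-0.149, 0.989, 0.001, -0.001]
contact_force: [-0.2, -0.1, -3.4]
finger_gap: 0.152
```

```bash
python3 -c "
from h import *
to([.5105,-.0786,.135],107.6)
c=vision.capture('wrist'); cv2.imwrite('pics/w8.png',c['img'][:,:,::-1])
np.save('w8.npy',c,allow_pickle=True)
c=vision.capture('scene'); crop(c['img'],180,200,380,350,4,'pics/s11.png'); np.save('s11.npy',c,allow_pickle=True)
c=vision.capture('top'); crop(c['img'],220,210,420,360,4,'pics/t3.png'); np.save('t3.npy',c,allow_pickle=True)
"
```

```text
19.075 [ 0.51   -0.0784  0.1349] [[-0.956, -0.294, -0.002], [-0.294, 0.956, 0.001], [0.002, 0.001, -1.0]] [-0.369  0.513  1.787 -0.     0.843 -2.239] 0.15198476288619514 [-0.21 -0.13 -3.44]
tool d cm [-0.04 -0.03 -0.01] tilt [-0.0017 -0.0013  1.    ]
yaw 107.11 rz rad -0.0086
```

View pics/w8.png

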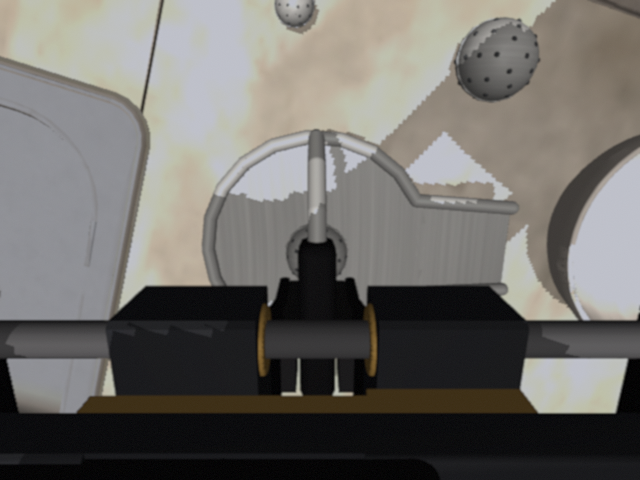

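View pics/s11.png

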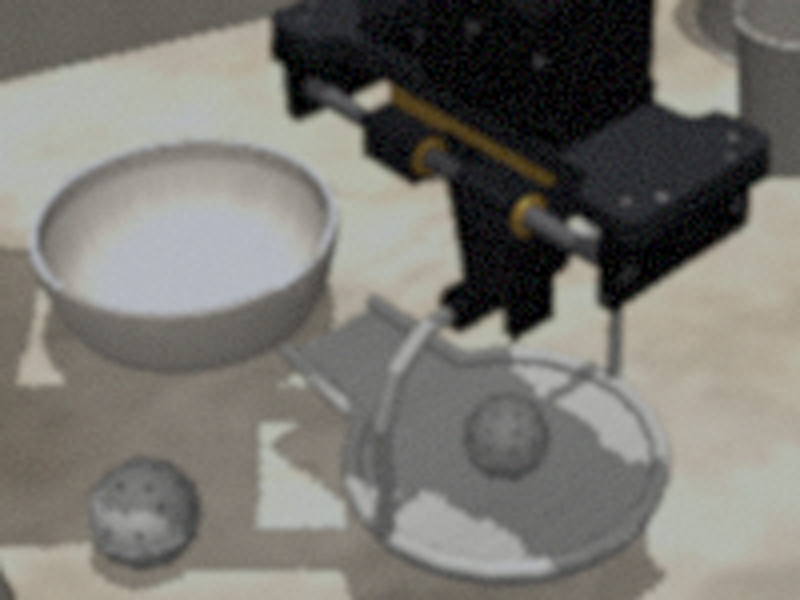

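View pics/t3.png

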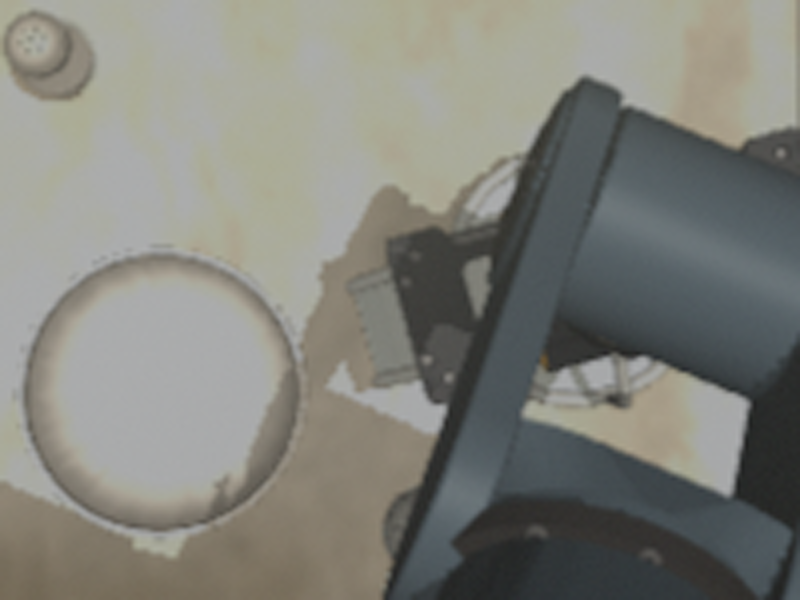

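The lip points at the bowl, with its corners at about (351,283) and (373,386) in the top crop. I'll compute the heading.

```bash
python3 -c "
from h import *
c=np.load('t3.npy',allow_pickle=True).item(); w=np.load('w8.npy',allow_pickle=True).item()
f=lambda x,y:(220+(x+.5)/4-.5,210+(y+.5)/4-.5)
for P in ([f(351,283),f(373,386)],):
    a,b=[atz(c,*p,.064) for p in P]; m=(a+b)/2; print('top',a,b,m,np.linalg.norm(a-b))
    d=m-np.array([.510,-.0785,0]);print(np.degrees(np.arctan2(d[1],d[0])),np.hypot(*d[:2])); e=a-b;print('perp',np.degrees(np.arctan2(e[1],e[0]))+90)
a,b=[atz(w,*p,.064) for p in [(519,208),(507,289)]]; m=(a+b)/2; print('wr',a,b,np.linalg.norm(a-b)); d=m-np.array([.510,-.0785,0]);print(np.degrees(np.arctan2(d[1],d[0])),np.hypot(*d[:2]))
# edge of lip
a=atz(w,430,202,.065);b=atz(w,515,208,.065);d=b-a;print('edge',np.degrees(np.arctan2(d[1],d[0])))
B=atz(c,*f(162,392),.067);d=B-np.array([.510,-.0785,0]);print('bowl',B,np.degrees(np.arctan2(d[1],d[0])))
s=np.load('s11.npy',allow_pickle=True).item();g=lambda x,y:(180+(x+.5)/4-.5,200+(y+.5)/4-.5)
print('bowl scene check',(proj(s,[B])-[180,200])*4, 'ball',(proj(s,[[.51,-.0785,.069]])-[180,200])*4)
print('shaker',atz(c,*f(36,38),.09))
"
```

```text
top [0.50086001 0.03865191 0.064     ] [0.44773118 0.0256237  0.064     ] [0.4742956  0.03213781 0.064     ] 0.054702891513223356
107.88563345315428 0.116256305165309
perp 103.77814638661255
wr [0.44926033 0.02637967 0.064     ] [0.49786139 0.04056731 0.064     ] 0.050629561680863085
108.02625998437269 0.11775344338293499
edge 103.01804014758707
bowl [0.44184636 0.135136   0.067     ] 107.6935965493904
bowl scene check [[182.9721051  216.68583914]] ball [[506.3368463  432.46384533]]
shaker [0.62244224 0.20514214 0.09      ]
```

The lip heads 107.9–108.0° and the bowl is at 107.7°. The ball is within a few pixels of the dish middle. I'll hold still and check the hold.

arm_command([
  {"dx":0,"dy":0,"dz":0,"rx":0,"ry":0,"rz":0,"hand":0},
  {"dx":0,"dy":0,"dz":0,"rx":0,"ry":0,"rz":0,"hand":0},
  {"dx":0,"dy":0,"dz":0,"rx":0,"ry":0,"rz":0,"hand":0},
  {"dx":0,"dy":0,"dz":0,"rx":0,"ry":0,"rz":0,"hand":0},
])

```text
time: 19.73
tcp_pos: [0.51, -0.0784, 0.135]
tool_rot: [-0.149, 0.989, 0.0, -0.001]
contact_force: [0.1, 0.5, -3.9]
finger_gap: 0.154
```

```bash
python3 -c "
from h import *
to([.5105,-.0786,.135],107.6)
c=vision.capture('scene'); cv2.imwrite('pics/s12.png',c['img'][:,:,::-1])
o=telemetry.get_obs(); print(np.abs(o['joint_vel']).max())
"
```

```text
19.725 [ 0.51   -0.0784  0.135 ] [[-0.956, -0.294, -0.002], [-0.294, 0.956, 0.001], [0.002, 0.001, -1.0]] [-0.369  0.513  1.787 -0.     0.843 -2.238] 0.15350496857930238 [ 0.1   0.52 -3.94]
tool d cm [-0.04 -0.03  0.  ] tilt [-0.0016 -0.0012  1.    ]
yaw 107.1 rz rad -0.0088
0.002544354506892518
```

View pics/s12.png

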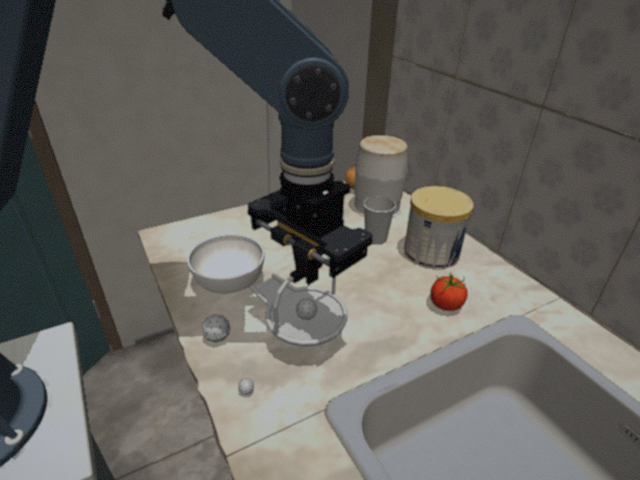

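Everything is still: the ball is at (307,309) in the middle of the dish, and the bowl, glass and tomato haven't moved. I'll hand in.

```bash
python3 -c "
from plant import r
print(r.hand_in())"
```

```text
the job is handed in; nothing more can be done
None
```

The job was handed in at about 20 s. The dish is held still in the air with its lip pointing at the bowl.

- **Shaker:** I stood it upright at about (0.62, 0.21) m, 0.30 m from the middle of the dish. A brief 22 N push while setting it down confirmed it was on the worktop.
- **Dish:** I pinched it by the grip bar at 40 N, lifted it straight up about 4.3 cm, and only then turned it about 91° over its own spot. The dish centre stayed within about 2 mm throughout.
- **Aim:** From the dish centre, the middle of the lip lies at 107.9° in the top view and 108.0° in the wrist view; the bowl middle lies at 107.7°. Rougher readings along the lip's short edges gave 103–104°. I trusted the centre-to-lip figure, which matches the tool turn.
- **Last checks:** The tool was about 0.1° from level, the tea ball was in the middle of the dish, and the arm was still. The wrist load of 3–4 N matched the weight of the dish and ball. In the last scene picture the bowl, steel glass and tomato had not moved.
- **Disagreement:** The shaker measured 37.6 mm between the fingers where 44 mm was expected, possibly a narrower waist at that height. It still held firmly.

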